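Start a wood-screw knob in a coin-slab stand

ROBOT

A 6-joint arm with a two-finger parallel gripper is mounted at the origin on the work surface. World frame = base frame: x ahead of the robot, y to its left, z up, the work surface at z = 0. Lengths are in mm, angles in rad, forces in N, time in s.
With the tool pointing down it reaches from about 350 to 775 mm from the base axis. Payload 7.3 kg.
Tool frame: the origin (TCP) lies on the centre line of the jaws, within the pads' length; the fingertips stand 22 mm ahead of it and the grasp point (between the pads) lies 3 mm ahead of it; z points along the fingers, y is the direction in which the jaws open and shut (so a half turn about z gives the same grasp; the last joint's range is limited). The gripper opens to 92 mm and grips with 3 to 60 N. Pads are 19 mm wide; open, the fingers measure 130 mm over their backs; the gripper's body (75 mm by 190 mm) begins 47 mm behind the grasp point.
Start: joints at [-0.146, 0.342, 1.524, -0, 1.275, -0.146], TCP at [525.017, 0.02, 248.741] pointing down, gripper open.
Joint ranges: [-2.53, 2.53], [-0.77, 2.02], [0.04, 2.7], [-1, 4.14], [0.28, 2.66], [-3.11, 3.11]. Speed limits (rad/s): [2.57, 2.57, 3.14, 3.14, 3.14, 3.14].

INTERFACE

Orientations are given as [roll, pitch, yaw] about the fixed x, y, z axes, in that order (R = Rz(yaw) Ry(pitch) Rx(roll)).
In Python, from plant import get_obs, capture, bot, spot_in gives the robot as it stands.
- The arm moves only by the shell command python3 -m handwheel 'ROWS' [OPENING]. ROWS is JSON, a list of rows, each a list of 2 entries, a list of its own where there are three numbers: the shift along the world's x, y, z in mm, then the turn, a rotation vector about the world's x, y, z in rad. In form: [[[x, y, z], [wx, wy, wz]], ...]. A call has 1 to 12 rows; each row shifts and turns the commanded pose from where the row before left it; what a row does not reach is not made up. A row lasts 1/8 s, in which the tool goes at most 62.5 mm and 10.7 degrees, less where a joint would pass 70% of its speed; a pose out of reach is approached as far as the arm can. A call is refused whole if a number of a shift passes 62.5 or a number of a turn 0.188, either way. A call with a gripper value outside its range is refused whole. OPENING is the closure, from 0 (fully open) to 1 (shut), set as the call begins (- or left out, the last holds). The fingers move at their own pace and stop on an object; the grip force is fixed at half the most. Time passes only in rows, so rows that do not move let the fingers close. It gives the time, the measured TCP pose, the force and the opening at its end, in the units of the state.
- get_obs(): the state, without advancing time (a new reading comes with each control period).
- capture(name): name is "scene" or "side" or "wrist"; returns a dict with "img" (420x560x3 uint8, red, green, blue), "fx", "fy", "cx", "cy" (pixels), "k1" (the pictures are not rectified: a ray, as slopes to the right and down, at radius r is drawn at 1 + k1 r^2 times it, then the intrinsics apply), "cam_to_world" (4x4, takes a point from camera to world coordinates). Camera axes: x right, y up, looking along -z (the intrinsics and any distortion apply to the point x, -y, -z); pixel columns grow to the right and rows downward; lengths in mm; the calibration is good to about 2 mm. A picture is of the moment at which its call begins. There is no depth.
- bot.close_job(): hands the job in, once; it reports no verdict.
Trained networks look in the newest picture that a camera, given by its name, has taken for a name from the list of things; names that differ only in an ending like _2 or _b are one class to them, and where a whole thing is asked for, a point or a joint stands for the part that bears it (a point fixed in the world has none). Each returns a list of dicts, best first, with "score" (0 to 1); they miss things now and then, are a little off and sometimes report something else, mostly with a low value. They report only what shows in the picture. A call takes as long as a camera call. They do not tell look-alikes from the thing itself.
- spot_in(thing, camera): "xyz" ([x, y, z] in mm, in the coordinates of the camera as it stood for that picture, good to about 4 mm: the middle of the surface that is visible of it).
The state is a dict: "time": time; "joint_positions": joint angles; "dq": joint speeds; "tau": joint torques, N m; "tool_pos": TCP position; "tcp_rot": TCP orientation; "contact_force": force on the tool from outside, world axes, zero at the start; "moment": the same for the moment, N m; "grip_width": finger opening in mm.
Only numpy, scipy, OpenCV 4.12 (cv2) and the standard library are available. Lean on these libraries where they do the work, as an engineer would, in place of code of your own. Each camera call takes 0.05 s, during which the arm holds its last target. There are 200 camera calls.

TASK

The carrying knob for the bare end of the beech slab stand is still standing in the drilled fixings block. Stand its screw in the stand's pilot hole and, pressing it firmly down but not with brute force, turn it clockwise at least one full turn so that the self-tapping screw cuts its first thread; then let go and leave it upright, ready to be run home later. Leave the slabs and the other things on the bench alone.

Things in the scene. Friction and masses are not known exactly. Their poses are not given: they have to be found in the camera images.
- knob_head (a point): Centre of the head of the loose brass carrying knob (about 140 g), z up along its axis. Top to bottom: round fluted head 30 mm across, 20 high; neck 16 across, 12 high; screw 8 across, 28 long, its last 2.5 mm tapering at 45 degrees to a 3 mm flat point. It starts upright, screw down, in either hole of the block, its neck 8 mm clear of the block and the head's centre 60 mm above the bench.
- knob_point (a point): The flat end of the knob's screw, on its axis, 50 mm below the centre of the head; z points to the head.
- pilot_hole (a point): Centre of the mouth of the pilot hole in the flat top of the stand's bare end, 50 mm above the bench; z up. The hole is 9 mm across and 18 mm deep to uncut wood: when the screw's point meets the wood, the neck is 10 mm clear of the stand and the head's centre 32 mm above the mouth. The screw is not held against lifting: open the fingers before raising the hand.
- uncut_wood (a point): Foot of the pilot hole, on its axis 18 mm below the mouth (fixed mark). The wood yields only to a screw pressed and turned at once, clockwise from above: 4 mm deeper a turn, at most 10 mm. It takes a steady push of 8 to 13 N (varies) and 0.03 N m; pressed less, the screw slips round; unturned it stays; turned back under load it backs out. Over 35 N of push, or hard side load, splits the stand.
- stand: Slotted beech stand, screwed to the bench so that it does not move: 300 mm along its y, 90 mm along its x, 50 mm high; origin at the centre of its underside. The pilot hole is 115 mm from the centre towards -y; at +115 mm a like knob is already fully home and stands 32 mm above the top.
- slabs: Four upright clear coin slabs, 59 x 9 x 84 mm, tight in slots across the middle of the stand at -33, -11, 11 and 33 mm along the stand's y; they reach 119 mm above the bench. Origin at the foot of the slabs, 35 mm above the bench, in the middle of the stand.
- block: Dark wooden fixings block, fixed to the bench, 150 mm along its x, 50 mm along its y, 30 mm high; origin at the centre of its underside. Two holes, 9 mm across and 20 mm deep, 45 mm either way from the centre along x, hold the knob and the bradawl.
- bradawl_mid (a point): Middle of the bradawl's turned wooden handle (28 mm across, 56 mm long), 50 mm above the top of the block; its steel shank stands in the other hole of the block. To be left alone.
- medal_mid (a point): Centre of a bronze medal lying flat on the bench, 60 mm across, 5 mm thick. To be left alone.
- flashlight_mid (a point): Middle of a chrome flashlight lying on the bench, 129 mm long along its y, 33 mm across at the lamp. To be left alone.
- gauge_mid (a point): Middle of the beam of a green plastic sliding gauge lying on the bench, 140 mm long along its y, 56 mm wide over the jaws, 8 mm thick. To be left alone.
Not all that is in view belongs to the job. Leave any red look-alike of the part that bears knob_head alone.

How it is judged (in metres and radians):
On the way, in this order (a step that is already met when the one before it is completed fails the run):
1. the knob stands in the pilot hole, its point down near the uncut wood (horizontal distance between knob_point and pilot_hole below 0.003 m and z of knob_point in the frame of pilot_hole below -0.0155 m and angle between knob_point's own z axis and vertical below 0.15 rad), for 0.1 s.
2. the screw has cut half a turn of thread (horizontal distance between knob_point and pilot_hole below 0.003 m and z of knob_point in the frame of pilot_hole below -0.0205 m), for 0.1 s.
At the end, for the whole second after the job is handed in: The knob stands released and at rest in the pilot hole, its point within 3 mm of the hole's axis and at least 21.4 mm below the mouth (18 mm plus 0.85 turn of thread), its axis within 0.12 rad of vertical (horizontal distance between knob_point and pilot_hole below 0.003 m and z of knob_point in the frame of pilot_hole below -0.0214 m and angle between knob_head's own z axis and vertical below 0.12 rad and linear speed of knob below 0.02 m/s); the robot touches nothing.
It fails at once if the stand forced: contact forces on it adding up to more than 55 N, as with a push of 35 N, or less with a hard sideways load (contact force between stand and anything else above 55 N).
It fails at once if the slabs struck or leaned on (contact force between slabs and anything else above 4 N).
It fails at once if the bradawl disturbed (distance of bradawl_mid from where it was at the start of the episode above 0.02 m).
It fails at once if the medal, the flashlight or the gauge pushed out of place (distance of any of medal_mid, flashlight_mid, gauge_mid from where it was at the start of the episode above 0.012 m).
It also fails if it takes over 72 s, if anything falls off the work surface, if the arm or the gripper's body presses on something with over 40 N, if the wrist force passes 120 N, or if a joint passes its speed limit or range.

## Working session

There is one attempt and no reset: what is moved stays moved. The work goes in short steps, Python scripts to look and compute and a shell command to move; the robot and the scene stay as the last step left them, time stands still between calls to the robot, and variables do not carry over. Pictures are saved under pics/ and viewed, about 8 in all and at most 12, crops included, and the job is handed in when it is done.

```bash
ls; mkdir -p pics
cat > h.py <<'E'
import numpy as np, cv2, json
from plant import get_obs, capture, bot, spot_in
def project(c,P):
    T=np.linalg.inv(c["cam_to_world"]); p=T[:3,:3]@np.asarray(P,float)+T[:3,3]
    s=np.array([p[0],-p[1]])/-p[2]; s=s*(1+c["k1"]*(s@s))
    return np.array([c["fx"]*s[0]+c["cx"],c["fy"]*s[1]+c["cy"]])
def ray(c,uv):
    K=np.array([[c["fx"],0,c["cx"]],[0,c["fy"],c["cy"]],[0,0,1.]])
    d=cv2.undistortPoints(np.array([[uv]],float),K,np.array([c["k1"],0,0,0,0.]))[0,0]
    M=np.array(c["cam_to_world"]); return M[:3,3], M[:3,:3]@np.array([d[0],-d[1],-1])
def onz(c,uv,z):
    o,d=ray(c,uv); return o+d*(z-o[2])/d[2]
def tw(c,x):
    M=np.array(c["cam_to_world"]); return M[:3,:3]@np.array(x)+M[:3,3]
def save(c,name): cv2.imwrite("pics/"+name+".png",c["img"][:,:,::-1])
E
python3 - <<'E'
from h import *
o=get_obs(); print(o)
ims=[]
for n in ["scene","side","wrist"]:
    c=capture(n); ims.append(c["img"]); print(n,np.round(c["cam_to_world"],2).tolist(),c["fx"],c["k1"])
    for t in ["knob_head","stand","slabs","block","bradawl_mid"]:
        print(t,[(round(r["score"],2),np.round(tw(c,r["xyz"])).tolist(),project(c,tw(c,r["xyz"])).round().tolist()) for r in spot_in(t,n)[:4]])
    save({"img":ims[-1]},n)
E
```

```text
pics
{'time': 0.0, 'joint_positions': array([-1.45963688e-01,  3.42682462e-01,  1.52507811e+00, -7.97352516e-06,
        1.27534697e+00, -1.46021163e-01]), 'dq': array([-0.00080148, -0.00118134,  0.00026015, -0.00208663,  0.00032619,
       -0.00182063]), 'tau': array([ 7.61924657e-04, -4.31245601e+01, -2.44219762e+01,  7.17750052e-02,
        5.59406646e-02, -1.04314388e-04]), 'tool_pos': array([5.24612586e+02, 9.59930720e-02, 2.48044494e+02]), 'tcp_rot': array([-3.14009278e+00, -2.12876757e-04,  1.57085597e+00]), 'contact_force': array([ 0.19164056, -0.19426232, -0.15689532]), 'moment': array([ 0.00328551,  0.00543366, -0.03229612]), 'grip_width': 92.01207076933882}
scene [[-0.5, -0.62, 0.61, 1130.47], [0.87, -0.35, 0.36, 178.68], [-0.01, 0.7, 0.71, 750.58], [0.0, 0.0, 0.0, 1.0]] 418.63084162427907 -0.09564838193410814
knob_head [(0.55, [540.0, -195.0, 20.0], [269.0, 215.0]), (0.55, [577.0, 127.0, 47.0], [394.0, 273.0]), (0.5, [534.0, -316.0, 67.0], [228.0, 183.0])]
stand [(0.64, [578.0, 128.0, 49.0], [395.0, 273.0]), (0.43, [441.0, -337.0, 95.0], [241.0, 151.0])]
slabs [(0.74, [56
[... 397 characters left out ...]
, 351.0]), (0.56, [535.0, -205.0, 20.0], [266.0, 244.0])]
stand [(0.56, [555.0, 65.0, 49.0], [273.0, 155.0])]
slabs [(0.75, [557.0, 82.0, 109.0], [273.0, 132.0])]
block [(0.94, [478.0, -341.0, 31.0], [237.0, 298.0]), (0.35, [525.0, -328.0, 69.0], [261.0, 280.0])]
bradawl_mid [(0.78, [442.0, -347.0, 98.0], [213.0, 281.0])]
wrist [[1.0, -0.0, 0.0, 525.2], [0.0, 0.97, 0.25, 68.2], [-0.0, -0.25, 0.97, 385.37], [0.0, 0.0, 0.0, 1.0]] 312.863080915426 -0.055240237503916205
knob_head [(0.58, [553.0, -179.0, 17.0], [308.0, 319.0])]
stand [(0.69, [549.0, 93.0, 49.0], [310.0, 105.0])]
slabs [(0.81, [555.0, 125.0, 118.0], [325.0, 56.0])]
block []
bradawl_mid [(0.25, [773.0, 95.0, 25.0], [506.0, 108.0])]
```

View pics/scene.png

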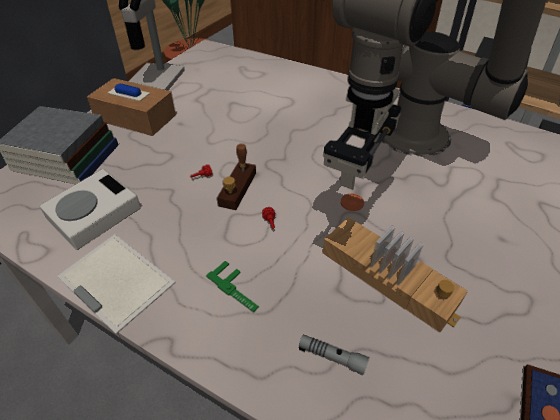

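View pics/wrist.png

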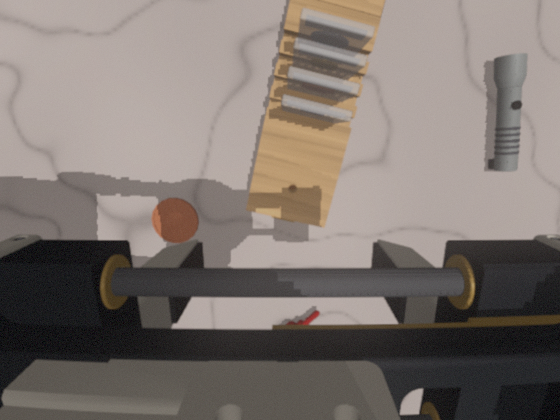

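The scene picture shows the block, with the knob at about (229,184) and the bradawl at (241,152). The red look-alikes lie at (203,172) and (269,217). The wrist picture shows the pilot hole at about (292,188).

Run:
```python
from h import *
w=capture("wrist"); s=capture("scene"); d=capture("side")
print("hole",onz(w,(292.5,188),50), "scene px",project(s,onz(w,(292.5,188),50)),"slab end px bare end corners", onz(w,(248,208),50),onz(w,(324,226),50))
p=[]
for n in (s,d):
    im=n["img"]; uv=project(n,[530,-322,68]).astype(int); print(uv)
    a=im[uv[1]-60:uv[1]+60,uv[0]-60:uv[0]+60]; p.append(cv2.resize(a,None,fx=3.3,fy=3.3,interpolation=cv2.INTER_CUBIC)); 
save({"img":np.hstack(p)},"crop")
```

```text
hole [530.86758795   6.31272989  50.        ] scene px [349.32779949 235.82030974] slab end px bare end corners [481.74547887 -16.12960115  50.        ] [566.44679682 -36.93996908  50.        ]
[226 180]
[263 277]
```

View pics/crop.png

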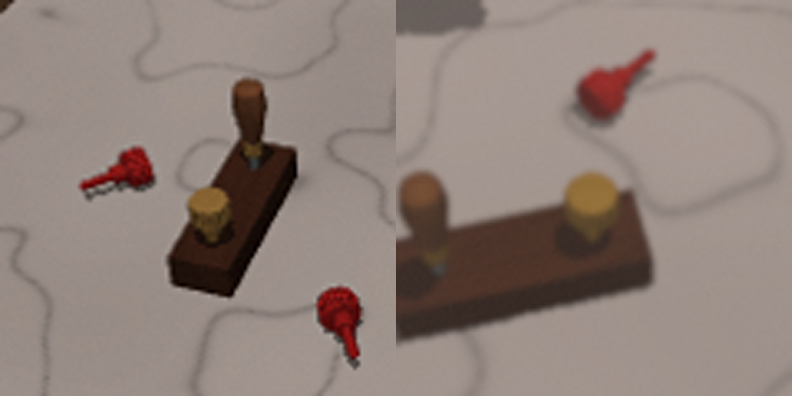

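The crops show the knob's top face at about scene (229.3,180) and side (262.4,274.6). The block's axis leans a little off world x.

```bash
python3 - <<'E'
from h import *
s=capture("scene"); d=capture("side")
print(onz(s,(229.3,180),70),onz(d,(262.4,274.6),70))
# block corners: near edge in side crop
f=lambda x,y:onz(d,((x-396)/3.3+203,y/3.3+217),30)
print(f(396,315),f(650,262))
E
python3 -m handwheel '[[[0,-40,0],[0,0,0.18]],[[0,-40,0],[0,0,0.18]],[[0,-40,0],[0,0,0.18]],[[0,-40,-10],[0,0,0.18]],[[0,-40,-10],[0,0,0.18]],[[0,-40,-10],[0,0,0.18]],[[0,-20,-10],[0,0,0.18]],[[0,0,0],[0,0,0.18]],[[0,0,0],[0,0,0.18]],[[0,0,0],[0,0,0.17]],[[0,0,0],[0,0,0]],[[0,0,0],[0,0,0]]]' 0
```

```text
[ 526.08214979 -316.85279503   70.        ] [ 527.98743127 -317.14518967   70.        ]
[ 417.15157466 -369.22378823   30.        ] [ 559.31537733 -340.31209377   30.        ]
time: 2.65
tool_pos: [525.0, -259.9, 208.7]
tcp_rot: [3.141, -0.0, -2.926]
contact_force: [-0.0, -0.5, -0.2]
grip_width: 91.8
```

Run:
```python
from h import *
w=capture("wrist"); save(w,"w2"); print(project(w,[527,-317,70]), np.round(w["cam_to_world"],2).tolist())
print([(r["score"],tw(w,r["xyz"]).round(1)) for r in spot_in("knob_head","wrist")])
```

```text
[224.39631976 195.1385292 ] [[-0.21, -0.94, -0.25, 458.83], [0.98, -0.21, -0.06, -274.34], [0.0, -0.25, 0.97, 345.35], [0.0, 0.0, 0.0, 1.0]]
[(0.96, array([ 525.6, -314.4,   70.4])), (0.84, array([ 478.3, -433.7,   24.3])), (0.58, array([ 529.4, -200.4,   20.1]))]
```

View pics/w2.png

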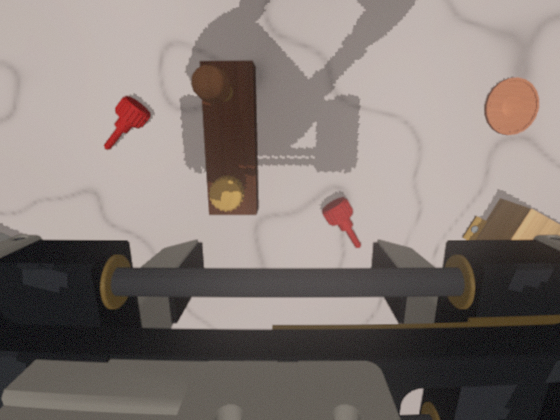

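```bash
python3 - <<'E'
from h import *
w=capture("wrist"); print(onz(w,(226,193),70))
g=w["img"][165:225,195:260].astype(int); m=((g[...,0]-g[...,2])>55)&(g[...,1]-g[...,2]>30)
v,u=np.nonzero(m); print(len(u),u.mean()+195,v.mean()+165,u.min()+195,u.max()+195,v.min()+165,v.max()+165)
print(onz(w,((u.min()+u.max())/2+195.5,(v.min()+v.max())/2+165.5),66))
E
python3 -m handwheel '[[[1,-28,0],[0,0,0]],[[0,-28,0],[0,0,-0.015]],[[0,0,-30],[0,0,0]],[[0,0,-20],[0,0,0]],[[0,0,0],[0,0,0]],[[0,0,0],[0,0,0]]]' 0
```

```text
[ 524.83885714 -315.91575274   70.        ]
817 225.59241126070992 194.8372093023256 210 243 178 211
[ 527.43641233 -315.3104711    66.        ]
time: 3.55
tool_pos: [526.5, -316.2, 159.7]
tcp_rot: [-3.141, 0.001, -2.938]
contact_force: [-0.4, 0.2, 0.9]
grip_width: 91.8
```

```bash
python3 -m handwheel '[[[0,0,-30],[0,0,0]],[[0,0,-30],[0,0,0]],[[0,0,-20],[0,0,0]],[[0,0,-17],[0,0,0]],[[0,0,0],[0,0,0]],[[0,0,0],[0,0,0]]]' 0; python3 -m handwheel '[[[0,0,0],[0,0,0]],[[0,0,0],[0,0,0]],[[0,0,0],[0,0,0]],[[0,0,0],[0,0,0]],[[0,0,0],[0,0,0]],[[0,0,0],[0,0,0]]]' 1
python3 - <<'E'
from h import *
w=capture("wrist"); save(w,"w3"); print(get_obs()["moment"],project(w,[526.5,-316,70]))
E
```

```text
time: 4.3
tool_pos: [526.6, -316.4, 62.8]
tcp_rot: [-3.14, 0.001, -2.937]
contact_force: [0.2, -0.6, -0.1]
grip_width: 91.9
time: 5.05
tool_pos: [526.0, -316.0, 61.7]
tcp_rot: [3.141, -0.0, -2.937]
contact_force: [0.9, -0.3, 0.4]
grip_width: 36.6
[-0.11025842 -0.07050301  0.02068794] [286.3572747  284.74542246]
```

View pics/w3.png

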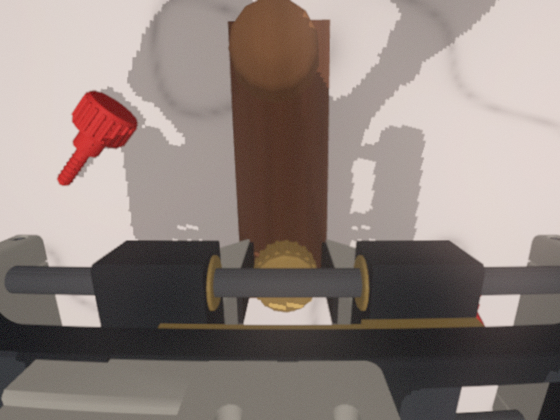

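The wrist picture shows the knob head at about (286,279), between the pads, with the fingers still closing.

```bash
python3 -m handwheel '[[[0,0,0],[0,0,0]],[[0,0,0],[0,0,0]],[[0,0,0],[0,0,0]],[[0,0,0],[0,0,0]]]' 1
python3 - <<'E'
from h import *
print(get_obs())
E
```

```text
time: 5.6
tool_pos: [526.1, -316.3, 61.8]
tcp_rot: [-3.141, 0.0, -2.937]
contact_force: [0.8, -2.0, -0.4]
grip_width: 29.9
{'time': 5.6, 'joint_positions': array([-6.65975215e-01,  6.93097511e-01,  1.48370197e+00, -1.44103564e-04,
        9.64234090e-01, -2.44084564e+00]), 'dq': array([ 1.23845941e-03,  8.92655476e-04,  2.70074394e-05, -7.28806514e-04,
        2.04190854e-04,  2.05990388e-03]), 'tau': array([ 1.40491068e+00, -5.57077825e+01, -1.89479595e+01,  4.76098526e-01,
        7.68185388e-01, -1.93961299e-03]), 'tool_pos': array([ 526.13053965, -316.27582701,   61.78886537]), 'tcp_rot': array([-3.14108895e+00,  2.69953339e-04, -2.93743638e+00]), 'contact_force': array([ 0.81295854, -1.97591594, -0.39315986]), 'moment': array([-0.44913088, -0.07627175, -0.01895055]), 'grip_width': 29.92404858052979}
```

```bash
python3 -m handwheel '[[[0,0,4],[0,0,0]],[[0,0,8],[0,0,0]],[[0,0,20],[0,0,0]],[[0,0,30],[0,0,0]],[[0,20,24],[0,0,0.1]],[[1,40,0],[0,0,0.14]],[[1,50,0],[0,0,0.14]],[[1,50,0],[0,0,0.14]],[[1,50,0],[0,0,0.14]],[[1,50,0],[0,0,0.14]],[[0,40,0],[0,0,0.14]],[[0,22,0],[0,0,0.14]]]' 1
python3 -m handwheel '[[[0,0,-10],[0,0,0.02]],[[0,0,-10],[0,0,0]],[[0,0,0],[0,0,0]],[[0,0,0],[0,0,0]],[[0,0,0],[0,0,0]]]'
python3 - <<'E'
from h import *
print(get_obs()["joint_positions"].round(3)); t=get_obs()["tool_pos"]; print(t)
p=[]
for n in ("scene","side"):
    c=capture(n); uv=project(c,[531,6,70]).astype(int); print(uv,project(c,[531,6.3,50])-uv+50, project(c,[t[0],t[1],t[2]-53])-uv+50)
    a=c["img"][uv[1]-50:uv[1]+50,uv[0]-50:uv[0]+50]; p.append(cv2.resize(a,None,fx=4,fy=4,interpolation=cv2.INTER_CUBIC))
save({"img":np.hstack(p)},"hov")
E
```

```text
time: 7.1
tool_pos: [530.0, 8.8, 148.2]
tcp_rot: [3.14, 0.001, -1.851]
contact_force: [0.7, -0.1, -1.5]
grip_width: 29.6
time: 7.72
tool_pos: [531.2, 5.5, 128.0]
tcp_rot: [-3.141, 0.0, -1.839]
contact_force: [-0.3, -0.7, -2.6]
grip_width: 29.1
[-0.134  0.481  1.672  0.     0.988 -3.008]
[531.19875589   5.54614776 127.96667484]
[350 229] [49.29874122 56.85762301] [50.24305208 49.24300577]
[263 163] [50.66277951 56.63076535] [50.35554022 48.87082456]
```

View pics/hov.png

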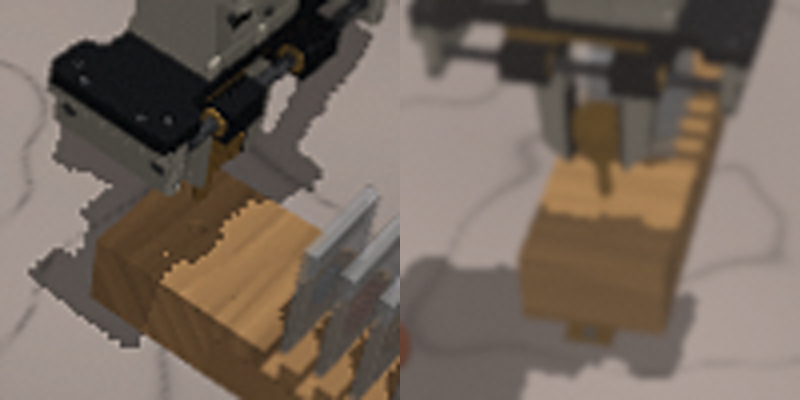

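The crops show the screw tip just above the stand: scene crop (200,200), side crop (607,194). I'll compare these with the unobstructed first pictures to place the tip relative to the hole.

Run:
```python
from h import *
p=[]
for n,uv in (("scene",(350,229)),("side",(263,163))):
    c=capture(n); o=cv2.imread(f"pics/{n}.png")[:,:,::-1]
    r=[]
    for im in (o,c["img"]):
        a=im[uv[1]-16:uv[1]+21,uv[0]-25:uv[0]+25]; r.append(cv2.resize(a,None,fx=8,fy=8,interpolation=cv2.INTER_CUBIC))
    p.append(np.vstack(r))
    for P in ([531,6.3,50],[531.2,5.5,75],[531.2,5.5,115],[531.2,5.5,103]): print(n,P,((project(c,P)-uv+[25,16]+.5)*8).round())
save({"img":np.hstack(p)},"cmp")
```

```text
scene [531, 6.3, 50] [198. 187.]
scene [531.2, 5.5, 75] [206. 126.]
scene [531.2, 5.5, 115] [223.  24.]
scene [531.2, 5.5, 103] [218.  55.]
side [531, 6.3, 50] [209. 185.]
side [531.2, 5.5, 75] [207. 123.]
side [531.2, 5.5, 115] [202.  16.]
side [531.2, 5.5, 103] [203.  49.]
```

View pics/cmp.png

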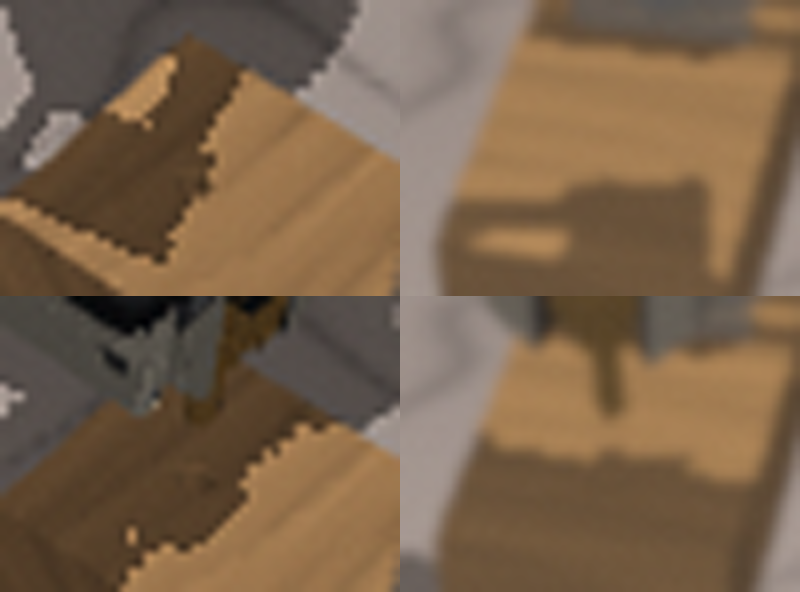

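```bash
python3 -m handwheel '[[[4,20,0],[0,0,0]],[[4,20,0],[0,0,0]],[[0,0,0],[0,0,0]],[[0,0,0],[0,0,0]]]'
python3 - <<'E'
from h import *
w=capture("wrist"); save(w,"w4"); print(project(w,[531,6.3,50]),get_obs()["tool_pos"])
t=get_obs()["tool_pos"]; print(project(w,t+[0,0,-53]),project(w,t+[0,0,7]))
E
```

```text
time: 8.43
tool_pos: [538.9, 45.7, 127.7]
tcp_rot: [3.141, -0.0, -1.837]
contact_force: [-0.4, -0.5, -1.4]
grip_width: 29.1
[283.2544444  170.51010048] [538.9003441   45.53773409 127.75488122]
[287.19966334 237.73613531] [287.26789149 281.90136121]
```

View pics/w4.png

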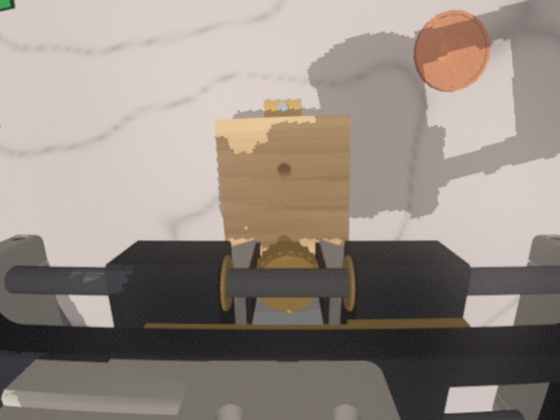

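The wrist picture shows the hole at (284.5,169.5), within 1 mm of the prediction, and the head centred on the tool axis. I'll go back over the hole and lower gently.

```bash
python3 -m handwheel '[[[-4.3,-20,0],[0,0,0]],[[-4.3,-19.6,0],[0,0,0]],[[0,0,-8],[0,0,0]],[[0,0,-8],[0,0,0]],[[0,0,0],[0,0,0]],[[0,0,0],[0,0,0]]]'
python3 -m handwheel '[[[0,0,-3],[0,0,0]],[[0,0,-3],[0,0,0]],[[0,0,-3],[0,0,0]],[[0,0,0],[0,0,0]],[[0,0,0],[0,0,0]]]'
```

```text
time: 9.22
tool_pos: [530.5, 6.8, 111.6]
tcp_rot: [3.141, 0.0, -1.837]
contact_force: [-0.1, -0.7, -1.3]
grip_width: 29.4
time: 9.85
tool_pos: [530.5, 6.4, 102.8]
tcp_rot: [-3.142, 0.0, -1.837]
contact_force: [0.2, -0.1, -0.9]
grip_width: 29.3
```

```bash
python3 -m handwheel '[[[0,0,-2],[0,0,0]],[[0,0,-2],[0,0,0]],[[0,0,-1],[0,0,0]],[[0,0,0],[0,0,0]]]'
```

```text
time: 10.35
tool_pos: [530.6, 6.5, 99.2]
tcp_rot: [-3.14, 0.0, -1.837]
contact_force: [-3.5, 0.6, 11.7]
grip_width: 29.2
```

```bash
python3 -m handwheel '[[[-0.5,0,0.5],[0,0,0]],[[-0.5,0,0],[0,0,0]],[[0,0,0],[0,0,0]],[[0,0,0],[0,0,0]]]'
```

```text
time: 10.85
tool_pos: [529.1, 6.4, 97.8]
tcp_rot: [3.141, -0.0, -1.837]
contact_force: [-0.7, 0.1, -1.0]
grip_width: 29.6
```

Force gone; it dropped in. Continue down.

```bash
python3 -m handwheel '[[[0,0,-2],[0,0,0]],[[0,0,-2],[0,0,0]],[[0,0,-2],[0,0,0]],[[0,0,0],[0,0,0]],[[0,0,0],[0,0,0]]]'
```

```text
time: 11.48
tool_pos: [529.2, 6.5, 92.0]
tcp_rot: [3.141, -0.0, -1.837]
contact_force: [-0.9, -0.3, -2.2]
grip_width: 29.4
```

```bash
python3 -m handwheel '[[[0,0,-2],[0,0,0]],[[0,0,-2],[0,0,0]],[[0,0,-2],[0,0,0]],[[0,0,-1],[0,0,0]],[[0,0,0],[0,0,0]],[[0,0,0],[0,0,0]]]'
python3 -m handwheel '[[[0,0,-1],[0,0,0]],[[0,0,-1],[0,0,0]],[[0,0,0],[0,0,0]],[[0,0,0],[0,0,0]]]'
```

```text
time: 12.22
tool_pos: [529.3, 6.4, 85.1]
tcp_rot: [3.141, -0.0, -1.837]
contact_force: [-2.7, 0.9, -1.7]
grip_width: 29.3
time: 12.72
tool_pos: [529.4, 6.5, 83.8]
tcp_rot: [-3.141, 0.0, -1.837]
contact_force: [-4.9, 0.5, 5.7]
grip_width: 29.3
```

```bash
python3 -m handwheel '[[[-0.4,0,-0.5],[0,0,0]],[[0,0,-0.7],[0,0,0]],[[0,0,0],[0,0,0]],[[0,0,0],[0,0,0]]]'
python3 -m handwheel '[[[0,0,-0.1],[0,0,-0.18]],[[0,0,-0.1],[0,0,-0.18]],[[0,0,-0.1],[0,0,-0.18]],[[0,0,-0.1],[0,0,-0.18]]]'
```

```text
time: 13.22
tool_pos: [529.4, 6.5, 83.3]
tcp_rot: [-3.14, 0.0, -1.837]
contact_force: [-6.1, 0.4, 12.2]
grip_width: 29.4
time: 13.72
tool_pos: [529.9, 7.1, 82.9]
tcp_rot: [-3.141, 0.003, -2.564]
contact_force: [-3.3, 4.1, 9.0]
grip_width: 29.1
```

```bash
python3 -m handwheel '[[[0,0,-0.6],[0,0,-0.1]],[[0,0,-0.12],[0,0,-0.18]],[[0,0,-0.12],[0,0,-0.18]],[[0,0,-0.12],[0,0,-0.18]],[[0,0,-0.12],[0,0,-0.18]],[[0,0,-0.12],[0,0,-0.18]]]'
```

```text
time: 14.48
tool_pos: [531.5, 6.7, 82.2]
tcp_rot: [3.139, 0.006, 2.72]
contact_force: [-0.1, 2.8, 8.3]
grip_width: 29.4
```

```bash
python3 -m handwheel '[[[0,0,-0.5],[0,0,-0.1]],[[0,0,-0.12],[0,0,-0.18]],[[0,0,-0.12],[0,0,-0.18]],[[0,0,-0.12],[0,0,-0.18]],[[0,0,-0.12],[0,0,-0.18]],[[0,0,-0.12],[0,0,-0.18]]]'
python3 -m handwheel '[[[0,0,-0.2],[0,0,-0.1]],[[0,0,-0.12],[0,0,-0.18]],[[0,0,-0.12],[0,0,-0.18]],[[0,0,-0.12],[0,0,-0.18]],[[0,0,-0.12],[0,0,-0.18]],[[0,0,-0.12],[0,0,-0.18]]]'
```

```text
time: 15.22
tool_pos: [532.1, 5.9, 81.5]
tcp_rot: [3.134, 0.002, 1.72]
contact_force: [0.9, -1.3, 10.3]
grip_width: 29.1
time: 15.98
tool_pos: [532.2, 5.2, 80.8]
tcp_rot: [3.134, -0.005, 0.72]
contact_force: [0.1, -5.9, 10.3]
grip_width: 29.5
```

```bash
python3 -m handwheel '[[[0,-0.4,-0.3],[0,0,-0.1]],[[0,0,-0.12],[0,0,-0.18]],[[0,0,-0.12],[0,0,-0.18]],[[0,0,-0.12],[0,0,-0.18]],[[0,0,-0.12],[0,0,-0.18]],[[0,0,-0.12],[0,0,-0.18]]]'
python3 -m handwheel '[[[0,0,-0.3],[0,0,-0.1]],[[0,0,-0.12],[0,0,-0.18]],[[0,0,-0.12],[0,0,-0.18]],[[0,0,-0.12],[0,0,-0.18]],[[0,0,-0.12],[0,0,-0.18]],[[0,0,-0.12],[0,0,-0.18]],[[0,0,0],[0,0,0]],[[0,0,0],[0,0,0]]]'; python3 -c "
from h import *
print(get_obs()['joint_positions'],get_obs()['moment'])"
```

```text
time: 16.73
tool_pos: [531.1, 4.2, 79.9]
tcp_rot: [3.14, -0.006, -0.279]
contact_force: [-4.8, -7.3, 14.8]
grip_width: 29.4
time: 17.73
tool_pos: [529.6, 5.1, 78.9]
tcp_rot: [-3.14, -0.002, -1.274]
contact_force: [-8.9, -3.4, 18.6]
grip_width: 29.4
[-1.34282891e-01  5.46863893e-01  1.72457902e+00 -1.77865351e-03
  8.67707215e-01  2.71153179e+00] [-0.51750899  1.72768472 -0.07020548]
```

```bash
python3 -m handwheel '[[[0,0,0],[0,0,0]],[[0,0,0],[0,0,0]],[[0,0,0],[0,0,0]],[[0,0,4],[0,0,0]],[[0,0,0],[0,0,0]],[[0,0,0],[0,0,0]]]' 0.5
python3 - <<'E'
from h import *
w=capture("wrist"); s=capture("side");uv=(263,163)
b=s["img"][uv[1]-50:uv[1]+30,uv[0]-50:uv[0]+50]
save({"img":np.hstack([w["img"][100:420,130:450],cv2.resize(b,(400,320),interpolation=cv2.INTER_CUBIC)])},"rel")
t=get_obs()["tool_pos"]; print(t,project(w,[530.5,5.6,88])-[130,100])
E
```

```text
time: 18.48
tool_pos: [529.1, 6.0, 80.8]
tcp_rot: [-3.142, -0.0, -1.274]
contact_force: [-0.1, 0.5, -0.4]
grip_width: 46.0
[529.01099535   6.03011111  80.71136773] [154.96809923 180.92432616]
```

View pics/rel.png

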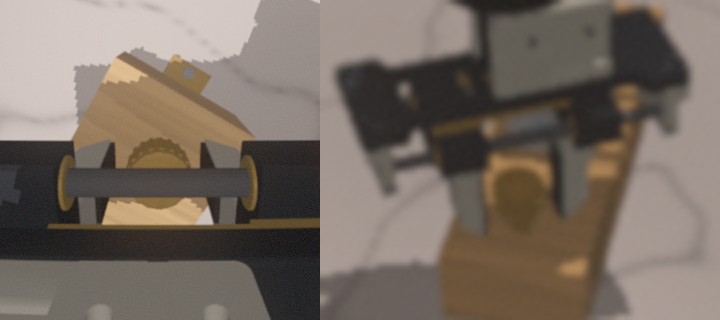

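The knob stands in the hole between the open pads; the head is at about (160,175) in the wrist crop. I'll rotate back and regrip for more turn.

```bash
python3 -m handwheel '[[[0.8,-0.2,0],[0,0,0.18]],[[0.8,-0.2,0],[0,0,0.18]],[[0,0,0],[0,0,0.18]],[[0,0,0],[0,0,0.18]],[[0,0,0],[0,0,0.18]],[[0,0,0],[0,0,0.18]],[[0,0,0],[0,0,0.18]],[[0,0,0],[0,0,0.18]],[[0,0,0],[0,0,0.18]],[[0,0,0],[0,0,0.18]]]'
python3 -m handwheel '[[[0,0,0],[0,0,0.18]],[[0,0,0],[0,0,0.18]],[[0,0,0],[0,0,0.18]],[[0,0,0],[0,0,0.18]],[[0,0,0],[0,0,0.18]],[[0,0,0],[0,0,0.18]],[[0,0,0],[0,0,0]],[[0,0,0],[0,0,0]]]'
python3 -m handwheel '[[[0,0,0],[0,0,0]],[[0,0,0],[0,0,0]],[[0,0,0],[0,0,0]],[[0,0,0],[0,0,0]],[[0,0,0],[0,0,0]]]' 1
```

```text
time: 19.82
tool_pos: [530.6, 5.7, 80.7]
tcp_rot: [-3.142, 0.0, 0.532]
contact_force: [-1.1, -0.3, 0.1]
grip_width: 46.4
time: 20.82
tool_pos: [530.6, 5.6, 80.7]
tcp_rot: [3.142, -0.0, 1.602]
contact_force: [-0.6, -0.1, -0.2]
grip_width: 45.9
time: 21.45
tool_pos: [530.6, 5.6, 80.7]
tcp_rot: [3.142, 0.0, 1.606]
contact_force: [0.2, 0.1, -0.8]
grip_width: 29.1
```

Well centred now, with no side force. Press and turn.

```bash
python3 -m handwheel '[[[0,0,-0.7],[0,0,0]],[[0,0,-0.7],[0,0,0]],[[0,0,-0.6],[0,0,0]],[[0,0,0],[0,0,0]]]'
python3 -m handwheel '[[[0,0,-0.12],[0,0,-0.18]],[[0,0,-0.12],[0,0,-0.18]],[[0,0,-0.12],[0,0,-0.18]],[[0,0,-0.12],[0,0,-0.18]]]'
```

```text
time: 21.95
tool_pos: [530.8, 5.6, 80.0]
tcp_rot: [3.14, 0.0, 1.606]
contact_force: [-3.3, 0.1, 11.4]
grip_width: 29.4
time: 22.45
tool_pos: [531.1, 5.6, 79.6]
tcp_rot: [3.14, -0.001, 0.88]
contact_force: [-1.9, 1.3, 10.9]
grip_width: 29.1
```

```bash
python3 -m handwheel '[[[0,0,-0.5],[0,0,-0.1]],[[0,0,-0.12],[0,0,-0.18]],[[0,0,-0.12],[0,0,-0.18]],[[0,0,-0.12],[0,0,-0.18]],[[0,0,-0.12],[0,0,-0.18]],[[0,0,-0.12],[0,0,-0.18]]]'
python3 -m handwheel '[[[0,0,-0.2],[0,0,-0.1]],[[0,0,-0.12],[0,0,-0.18]],[[0,0,-0.12],[0,0,-0.18]],[[0,0,-0.12],[0,0,-0.18]],[[0,0,-0.12],[0,0,-0.18]],[[0,0,-0.12],[0,0,-0.18]],[[0,0,0],[0,0,0]]]'
```

```text
time: 23.2
tool_pos: [531.4, 5.1, 78.8]
tcp_rot: [3.141, -0.003, -0.12]
contact_force: [-2.7, -1.4, 13.2]
grip_width: 29.4
time: 24.08
tool_pos: [530.7, 5.1, 78.0]
tcp_rot: [-3.141, -0.001, -1.116]
contact_force: [-4.5, -1.8, 14.9]
grip_width: 29.5
```

```bash
python3 -m handwheel '[[[0,0,0],[0,0,0]],[[0,0,0],[0,0,0]],[[0,0,0],[0,0,0]],[[0,0,0],[0,0,0]],[[0,0,5],[0,0,0]],[[0,0,15],[0,0,0]],[[0,0,30],[0,0,0]],[[0,0,40],[0,0,0]],[[0,20,30],[0,0,0]],[[8,40,0],[0,0,0]],[[0,0,0],[0,0,0]],[[0,0,0],[0,0,0]]]' 0.4
python3 - <<'E'
from h import *
w=capture("wrist"); p=[w["img"][60:360,130:430]]
print(get_obs()["tool_pos"])
for n in ("side","scene"):
    c=capture(n); uv=project(c,[530.5,5.6,70]).astype(int)
    b=c["img"][uv[1]-25:uv[1]+25,uv[0]-20:uv[0]+20]; p.append(cv2.resize(b,(240,300),interpolation=cv2.INTER_CUBIC))
    for P in ([530.5,5.6,86.6],[530.5,5.6,92],[530.5,5.6,50]): print(n,P,((project(c,P)-uv+[20,25]+.5)*6).round())
print([project(w,P)-[130,60] for P in ([530.5,5.6,86.6],[530.5,5.6,50])])
save({"img":np.hstack(p)},"fin")
E
```

```text
time: 25.58
tool_pos: [538.4, 65.4, 196.8]
tcp_rot: [3.142, -0.0, -1.114]
contact_force: [-0.5, 0.1, 0.1]
grip_width: 54.9
[538.43135051  65.09628045 196.6014209 ]
side [530.5, 5.6, 86.6] [122. 123.]
side [530.5, 5.6, 92] [122. 113.]
side [530.5, 5.6, 50] [126. 194.]
scene [530.5, 5.6, 86.6] [129. 126.]
scene [530.5, 5.6, 92] [131. 115.]
scene [530.5, 5.6, 50] [118. 193.]
[array([200.58621568,  92.4408169 ]), array([195.08119309,  89.4637877 ])]
```

View pics/fin.png

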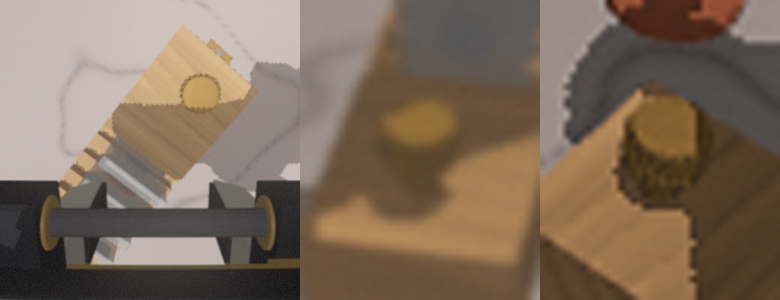

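```bash
python3 -c "
from plant import bot
print(bot.close_job())"
```

```text
the job is handed in; nothing more can be done
None
```

I stood the knob in the pilot hole, turned it about 1.3 turns clockwise in two grips, released it and handed the job in at about 25.7 s. No verdict was reported.

- **Pressing and side load:** the readings I took while turning showed a push of about 8–19 N and side forces under about 10 N. In the first grip the knob sat roughly 1.4 mm off the tool axis. I re-centred the gripper before the second grip, and the side forces dropped.
- **Entry:** the point first caught on the rim of the hole, with an upward force of about 12 N. I moved it 1 mm towards -x and it dropped in.
- **Depth:** the hand sank at about the 4 mm/turn thread rate, around 5.3 mm in all. The last side and scene pictures put the head's top at about 86.6 mm, so the point is about 5.4 mm into the wood, or 23.4 mm below the mouth (21.4 mm needed). The camera calibration is only good to about 2 mm, so that margin rests mainly on the two checks agreeing.
- **Final state:** the last pictures show the knob upright in the hole and the hand clear above the slabs. In the first grip the hand sank 4.4 mm where the turn predicts 3.6 mm, so the pads may have slipped slightly, or it may be arm flex. I did not take a separate last measurement of the bradawl, medal, flashlight or gauge; I felt no contact with them at any point.

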